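Slide the last sauce bottle into its bay of the display rack

ROBOT

A 6-joint arm with a two-finger parallel gripper is mounted at the origin on the work surface. World frame = base frame: x ahead of the robot, y to its left, z up, the work surface at z = 0. Lengths are in m, angles in rad, forces in N, time in s.
With the tool pointing down it reaches from about 0.4 to 0.825 m from the base axis. Payload 7 kg.
Tool frame: the origin (TCP) lies midway between the tips of the shut fingers; the grasp point (between the pads) lies 19 mm behind it; z points along the fingers, y is the line along which they close (so a half turn about z gives the same grasp; the last joint's range is limited). The gripper opens to 88 mm and grips with 3 to 60 N. Pads are 19 mm wide; open, the fingers measure 130 mm over their backs; the gripper's body (78 mm by 193 mm) begins 47 mm behind the grasp point.
Start: joints at [1.618, 0.359, 0.012, 0, -1.224, -0.288], TCP at [0.161, 0.655, 0.196] pointing down, gripper open.
Joint ranges: [-3.07, 3.07], [-1.43, 2.12], [-1.02, 1.25], [-3.03, 1.67], [-3.05, -0], [-3.03, 3.03]. Speed limits (rad/s): [2.39, 2.39, 3.01, 3.14, 3.14, 3.14].

INTERFACE

Orientations are given as [roll, pitch, yaw] about the fixed x, y, z axes, in that order (R = Rz(yaw) Ry(pitch) Rx(roll)).
In Python, from station import telemetry, eyes, ticket, recognise, trace gives the robot as it stands. The module is installed in compiled form; this text tells all that it offers.
- The arm moves only by the tool servo_tool, never from a script. Its argument "series" is a list that holds one entry, the list of rows, each a list of 4 numbers: the shift along the tool's x, y, z in mm, then the turn about the tool's z in rad. In form: [[[x, y, z, roll], ...]]. A call has exactly 10 rows; each row shifts and turns the commanded pose from where the row before left it, along the tool's axes as they then stand; what a row does not reach is not made up. A row lasts 1/12 s, in which the tool goes at most 41.7 mm and 7.16 degrees, less where a joint would pass 70% of its speed; a pose out of reach is approached as far as the arm can. A call is refused whole if a number of a shift passes 41.7 or a number of a turn 0.125, either way. A call with a gripper value outside its range is refused whole. "claw" is the gripper's target within -1 to 1 (shut at 1, half-way at 0, fully open at -1), set as the call begins (left out, the last holds). The fingers move at their own pace and stop on an object; "grip_force" is the grip in N (left out, the last holds). Time passes only in rows, so rows that do not move let the fingers close, or fill a call up. It gives the time, the measured TCP pose, the force, the opening and the grip force at its end, in the units of the state.
- telemetry.get_state(): the state, without advancing time (a new reading comes with each control period).
- eyes.grab_frame(name): name is "scene" or "top"; returns the picture (400x640x3 uint8, red, green, blue); there is no depth.
- eyes.calibration(name): a dict with "mtx" (3x3 intrinsics, pixels), "rvec" (rotation vector, rad) and "tvec" (3), from world to camera coordinates, as OpenCV has them. Camera axes: x right, y down, z forward; pixel columns grow to the right and rows downward; lengths in m; the calibration is good to about 2 mm. A picture is of the moment at which its call begins. calibration takes no time and is no camera call.
- ticket.job_done(): hands the job in; it is judged then, once.
Trained networks look in the newest picture that a camera, given by its name, has taken for a name from the list of things; names that differ only in an ending like _2 or _b are one class to them, and where a whole thing is asked for, a point or a joint stands for the part that bears it (a point fixed in the world has none). Each returns a list of dicts, best first, with "conf" (0 to 1); they miss things now and then, are a little off and sometimes report something else, mostly with a low value. They report only what shows in the picture. A call takes as long as a camera call. They do not tell look-alikes from the thing itself.
- recognise(camera, name): "position" ([x, y, z] in m, in world coordinates, good to about 4 mm: the middle of the surface that is visible of it).
- trace(camera, name): "mask" (400x640 bool, what is visible of it).
The state is a dict: "t": time; "q": joint angles; "qd": joint speeds; "joint_efforts": joint torques, N m; "eef_pos": TCP position; "ee_rot": TCP orientation; "force": force on the tool from outside, world axes, zero at the start; "moment": the same for the moment, N m; "width": finger opening in m; "gripper_force": force on a finger pad.
Only numpy, scipy, OpenCV 4.12 (cv2) and the standard library are available. Lean on these libraries where they do the work, as an engineer would, in place of code of your own. Each camera call takes 0.05 s, during which the arm holds its last target. There are 200 camera calls.

TASK

One tall sauce bottle stands out on the stall table: push it with the fingertips, low down near its foot so that it slides upright without tipping, into the one free bay of the wooden display rack, until it stands fully home against the rack's back rail. Do not grip, lift or tip the bottle, leave the other bottles, the jar and the tin where they stand, and finish with the hand clear.

Things in the scene. Friction and masses are not known exactly. Their poses are not given: they have to be found in the camera images.
- bottle: the bottle to push, the only tall one outside the rack: closed, amber, paper label, black cap; 220 high, round body 64 in diameter up to 125 high, then a shoulder to a neck 26 wide; 0.3 to 0.65 kg; friction about 0.5 to 0.7, so pushed higher than about 40 above the table it tips. Origin: centre of its underside, on the table (z = 0); z up the bottle
- seat (a point): where the centre of the bottle's underside is when home: mid-width of the free bay, bottle just touching the back rail, on the table (z = 0). x points level into the bay (mouth to rail), y across it, z up. A thin white paper sheet (78 deep, 80 wide, no obstacle) lies in the free bay. Which of the three bays is free varies
- rack: fixed floorless wooden rack on the table: 4 upright partitions 8 thick, 45 high, 98 apart (3 bays 90 wide inside) and a back rail 45 high, 12 thick. Mouth roughly to the robot's right (world -y). Origin: on the table, mid middle bay; x into the bays, y across. Rail's inner face at x = 50; partitions from x = -40 (mouth) to 50, at y = -147, -49, 49, 147; bay middles at y = -98, 0, 98
- neighbour_a: a like bottle (220 high, 64 in diameter) that stands already in a bay, its centre in the middle of the bay; leave it alone. Origin: centre of its underside
- neighbour_b: the other like bottle already in a bay; leave it alone. Origin: centre of its underside
- jar: bystander: brown jar with a steel lid and paper label, 60 in diameter, 70 high. Origin: centre of its underside
- tin: bystander: plain aluminium tin, 68 in diameter, 60 high. Origin: centre of its underside
There are look-alikes about, which are no part of the job. What is shaped like the bottle but green is not meant.

How it is judged:
At the end, for the whole second after the job is handed in: the bottle stands upright (within 3 degrees) and at rest on the table in the free bay, between its partitions and within 10 mm of touching the back rail; the other bottles, jar and tin are within 20 mm of where they were (x of bottle in the frame of seat between -0.01 and 0.006 m and y of bottle in the frame of seat between -0.018 and 0.018 m and height (world z) of bottle below 0.005 m and angle between bottle's own z axis and vertical below 0.05 rad and linear speed of bottle below 0.01 m/s and distance of each of neighbour_a, neighbour_b, jar, tin from where it was at the start of the episode below 0.02 m).
It fails at once if the bottle is tipped by more than 0.2 rad (11 degrees) (angle between bottle's own z axis and vertical above 0.2 rad).
It fails at once if the bottle is lifted off the table by more than 12 mm (height (world z) of bottle above 0.012 m).
It fails at once if the bottle is touched high up (grasp point between the finger pads more than 100 mm above the table while the fingers touch it) (contact force between the fingers and bottle above 0.3 N and height (world z) of the grasp point above 0.1 m).
It fails at once if the bottle is taken between the fingers (grasp point inside its body, within 20 mm of its axis, while the fingers touch it) (contact force between the fingers and bottle above 0.3 N and horizontal distance between the grasp point and bottle below 0.02 m).
It fails at once if a bystander (another bottle, the jar or the tin) is shifted by more than 20 mm or tipped (distance of any of neighbour_a, neighbour_b, jar, tin from where it was at the start of the episode above 0.02 m or angle between any of neighbour_a, neighbour_b, jar, tin's own z axis and vertical above 0.2 rad).
It also fails if it takes over 58 s, if anything falls off the work surface, if the arm or the gripper's body presses on something with over 40 N, if the wrist force passes 120 N, or if a joint passes its speed limit or range.

## Working session

There is one attempt and no reset: what is moved stays moved. The work goes in short steps, Python scripts to look and compute and a tool call to move; the robot and the scene stay as the last step left them, time stands still between calls to the robot, and variables do not carry over. Pictures are saved under pics/ and viewed, at most 13 in all, crops included, and the job is handed in when it is done.

Besides the shell and the picture viewer there is one more tool, called after "Call:" by a JSON object that holds its "op" and its "data", one argument or row to a line. servo_tool: Moves the arm, as the interface text tells. Its arguments: {"type":"object","properties":{"series":{"type":"array"},"claw":{"type":"number"},"grip_force":{"type":"number"}},"required":["series"]}

```bash
mkdir -p pics
cat > h.py <<'E'
import numpy as np, cv2
from station import telemetry, eyes, ticket, recognise, trace
def cal(n):
    c=eyes.calibration(n); return np.array(c["mtx"],float),np.array(c["rvec"],float),np.array(c["tvec"],float)
def proj(n,P):
    K,r,t=cal(n); return cv2.projectPoints(np.array(P,float).reshape(-1,1,3),r,t,K,None)[0].reshape(-1,2)
def ray(n,uv,z=0):
    K,r,t=cal(n); R=cv2.Rodrigues(r)[0]; c=-R.T@t.ravel(); d=R.T@np.linalg.inv(K)@np.array([uv[0],uv[1],1.]); return c+d*(z-c[2])/d[2]
def save(n,f):
    im=eyes.grab_frame(n); cv2.imwrite(f,im[:,:,::-1]); return im
E
python3 - <<'E'
from h import *
a=save("scene","pics/s0.png");b=save("top","pics/t0.png")
cv2.imwrite("pics/both0.png",cv2.resize(np.vstack([a,b]),(480*1,600))[:,:,::-1])
for n in("scene","top"):
    K,r,t=cal(n);print(n,(-cv2.Rodrigues(r)[0].T@t.ravel()).round(3))
    for o in("bottle","seat","rack","neighbour_a","jar","tin"):
        print(o,[(np.round(d["position"],3).tolist(),round(d["conf"],2),proj(n,d["position"]).round().tolist()[0]) for d in recognise(n,o)])
s=telemetry.get_state();print(s["t"],s["eef_pos"],s["ee_rot"],s["width"])
E
```

```text
scene [1.255 0.603 0.925]
bottle [([0.642, -0.205, 0.111], 0.91, [238.0, 140.0]), ([0.745, -0.272, 0.109], 0.78, [189.0, 149.0])]
seat [([0.675, 0.074, 0.003], 0.82, [311.0, 230.0])]
rack [([0.635, 0.139, 0.037], 0.7, [343.0, 224.0])]
neighbour_a [([0.597, 0.111, 0.128], 0.86, [346.0, 183.0]), ([0.501, 0.126, 0.122], 0.74, [376.0, 166.0])]
jar [([0.67, 0.313, 0.058], 0.76, [397.0, 268.0]), ([0.498, 0.29, 0.057], 0.22, [431.0, 217.0])]
tin [([0.501, 0.292, 0.057], 0.68, [431.0, 219.0])]
top [0.371 0.01  1.15 ]
bottle [([0.616, -0.211, 0.135], 0.56, [429.0, 171.0])]
seat [([0.686, 0.088, 0.003], 0.79, [300.0, 160.0])]
rack [([0.611, 0.123, 0.046], 0.82, [285.0, 186.0])]
neighbour_a [([0.475, 0.102, 0.144], 0.84, [290.0, 237.0]), ([0.569, 0.096, 0.138], 0.75, [293.0, 195.0])]
jar [([0.61, 0.126, 0.045], 0.73, [283.0, 186.0]), ([0.651, 0.3, 0.07], 0.69, [210.0, 170.0])]
tin [([0.475, 0.281, 0.054], 0.84, [219.0, 243.0])]
0.7 [0.16097832 0.65549904 0.19598638] [-3.14155254e+00  5.01894289e-05 -2.40834736e-01] 0.08760141484420247
```

View pics/s0.png

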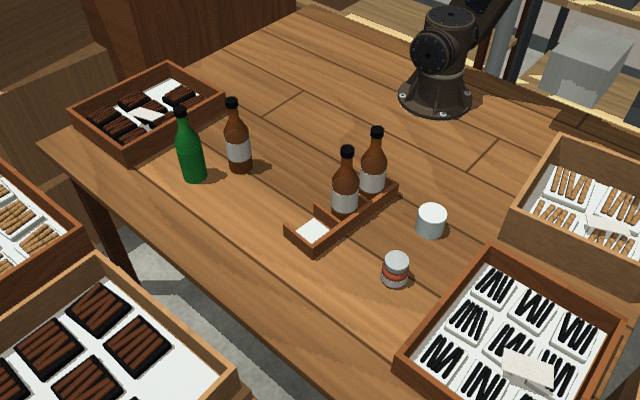

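View pics/t0.png

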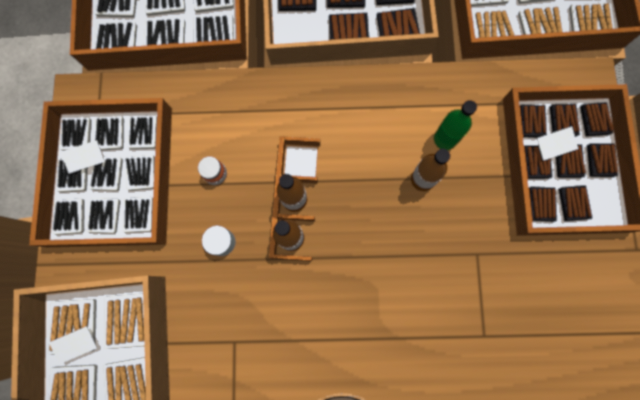

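The scene picture shows two candidates for the bottle. The amber one stands alone at (238,140), or (429,171) in the top view. The green look-alike is at (189,149), or (455,128) in the top view. The two ambers at (346,183) and (376,166) are already in the rack. I choose the amber one at (238,140). The free bay is the far one, with its paper at (311,230), or (300,160) in the top view. Next I fit the poses and check the choice in a crop.

```bash
cat > fit.py <<'E'
from h import *
from scipy.optimize import minimize
A=np.linspace(0,2*np.pi,24,endpoint=False)
def cyl(x,y,prof):
    return [np.c_[x+r*np.cos(A),y+r*np.sin(A),np.full(24,z)] for r,z in prof]
BOT=[(.032,0),(.032,.125),(.013,.165),(.013,.22)]
def sil(n,x,y,prof):
    m=np.zeros((400,640),np.uint8); c=[proj(n,k) for k in cyl(x,y,prof)]
    for a,b in zip(c,c[1:]): cv2.fillConvexPoly(m,cv2.convexHull(np.round(np.vstack([a,b])*16).astype(np.float32)).astype(np.int32),1,shift=4)
    return m>0
def fit(masks,x0,prof=BOT):
    f=lambda p:sum(1-(s&m).sum()/(s|m).sum() for n,m in masks.items() for s in [sil(n,*p,prof)])/len(masks)
    r=minimize(f,x0,method="Nelder-Mead",options=dict(initial_simplex=[x0,[x0[0]+.015,x0[1]],[x0[0],x0[1]+.015]],xatol=2e-4)); return r.x,r.fun
def near(n,name,p,h=.1):
    eyes.grab_frame(n); u=proj(n,[p[0],p[1],h])[0]
    return min((d["mask"] for d in trace(n,name)),key=lambda m:np.linalg.norm(np.argwhere(m).mean(0)[::-1]-u),default=None)
E
python3 - <<'E'
from fit import *
g={"bottle":(.63,-.21),"na":(.585,.11),"nb":(.485,.11),"green":(.74,-.275)}
for k,x0 in g.items():
    ms={}
    for n in("scene","top"):
        m=near(n,"bottle" if k in("bottle","green") else "neighbour_a",x0)
        if m is not None and np.linalg.norm(np.argwhere(m).mean(0)[::-1]-proj(n,[*x0,.1])[0])<25: ms[n]=m
    print(k,list(ms),[tuple(np.round(v,4)) if i==0 else round(v,3) for i,v in enumerate(fit(ms,list(x0)))] if ms else None, {n:np.round(fit({n:m},list(x0))[0],4).tolist() for n,m in ms.items()})
for n in("scene","top"):
    eyes.grab_frame(n);d=trace(n,"seat")
    c,_=cv2.findContours(d[0]["mask"].astype(np.uint8),0,2);c=max(c,key=cv2.contourArea)
    b=cv2.boxPoints(cv2.minAreaRect(np.float32([ray(n,p)[:2]*1000 for p in c.reshape(-1,2)])))
    print(n,"paper",b.round().tolist(),b.mean(0).round(1))
im=eyes.grab_frame("top")[100:280,180:480];im2=eyes.grab_frame("scene")[80:220,150:300]
im=cv2.resize(im,None,fx=2.6,fy=2.6,interpolation=2)
cv2.imwrite("pics/c1.png",im[:,:,::-1]);cv2.imwrite("pics/c2.png",cv2.resize(im2,None,fx=4,fy=4)[:,:,::-1])
E
```

```text
bottle ['scene', 'top'] [(np.float64(0.6285), np.float64(-0.2248)), np.float64(0.068)] {'scene': [0.6282, -0.2274], 'top': [0.6285, -0.2249]}
na ['scene', 'top'] [(np.float64(0.588), np.float64(0.1037)), np.float64(0.158)] {'scene': [0.5732, 0.0921], 'top': [0.5861, 0.1043]}
nb ['scene', 'top'] [(np.float64(0.4864), np.float64(0.1111)), np.float64(0.116)] {'scene': [0.4838, 0.108], 'top': [0.4866, 0.1123]}
green ['scene', 'top'] [(np.float64(0.7354), np.float64(-0.2895)), np.float64(0.043)] {'scene': [0.7355, -0.2904], 'top': [0.7346, -0.289]}
scene paper [[639.0, 51.0], [699.0, 46.0], [704.0, 99.0], [644.0, 104.0]] [671.5  75. ]
top paper [[644.0, 50.0], [721.0, 44.0], [727.0, 122.0], [650.0, 128.0]] [685.4  86. ]
```

View pics/c1.png

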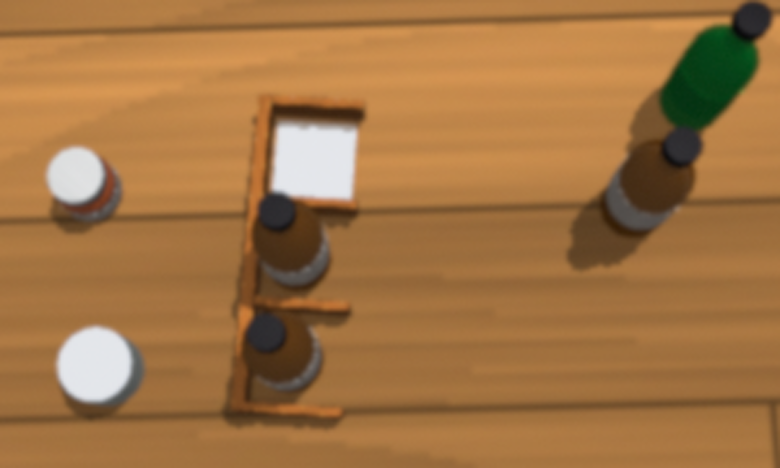

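View pics/c2.png

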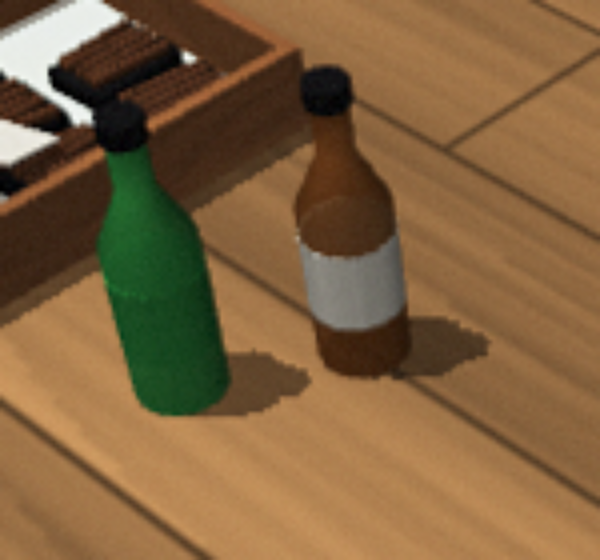

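The crop confirms it: an amber bottle with a paper label and black cap at scene (238,140), foot at about (0.629, -0.225). Rack x in world is about (0.077, 0.997), and the seat is about (0.686, 0.096). A hand pointing straight down would press its 78 × 193 mm body against the bottle above the fingers. So I turn the hand across the push direction first and check how the arm behaves at its reach limit.

Call:
{"op": "servo_tool", "data": {
  "series": [
    [[0, 0, -10, 0.125], [0, 0, -10, 0.125], [0, 0, -10, 0.125], [0, 0, -10, 0.125], [0, 0, -10, 0.125], [0, 0, -10, 0.125], [0, 0, -10, 0.125], [0, 0, -10, 0.125], [0, 0, -10, 0.125], [0, 0, -10, 0.125]]
  ],
  "claw": 0.5
}}

```text
t: 2.63
eef_pos: [0.161, 0.6554, 0.2965]
ee_rot: [-3.142, -0.0, -1.497]
force: [0.2, 0.2, 0.4]
width: 0.0267
gripper_force: 0.0
```

Call:
{"op": "servo_tool", "data": {
  "series": [
    [[-15, 10, 0, 0.125], [-15, 10, 0, 0.032], [-15, 10, 0, 0], [-15, 10, 0, 0], [-15, 10, 0, 0], [-15, 10, 0, 0], [-15, 10, 0, 0], [-15, 10, 0, 0], [-15, 10, 0, 0], [-15, 10, 0, 0]]
  ]
}}

```text
t: 3.47
eef_pos: [0.0695, 0.8116, 0.2958]
ee_rot: [-3.142, -0.0, -1.648]
force: [-1.0, -0.1, 1.1]
width: 0.0218
gripper_force: 0.0
```

Call:
{"op": "servo_tool", "data": {
  "series": [
    [[-30, 0, 0, 0], [-30, 0, 0, 0], [-30, 0, 0, 0], [-30, 0, 0, 0], [-30, 0, 0, 0], [-30, 0, 0, 0], [-30, 0, 0, 0], [-30, 0, 0, 0], [-30, 0, 0, 0], [-30, 0, 0, 0]]
  ]
}}

```text
t: 4.3
eef_pos: [0.0849, 1.0081, 0.2508]
ee_rot: [-3.129, 0.109, -1.647]
force: [-0.5, 0.3, 0.3]
width: 0.0218
gripper_force: 0.0
```

Run:
```python
from h import *
s=telemetry.get_state();print(s["t"],s["eef_pos"],s["ee_rot"],np.round(s["q"],3),s["width"])
```

```text
4.3 [0.08493765 1.00812378 0.25077702] [-3.12907269  0.10885138 -1.64709558] [ 1.691  0.988  1.251  0.034 -1.729 -1.761] 0.021767716094506364
```

It tilts the way I hoped: out of reach, the tips lean towards +y. I keep pushing outward.

Call:
{"op": "servo_tool", "data": {
  "series": [
    [[-30, 0, 0, 0], [-30, 0, 0, 0], [-30, 0, 0, 0], [-30, 0, 0, 0], [-30, 0, 0, 0], [-30, 0, 0, 0], [-30, 0, 0, 0], [-30, 0, 0, 0], [-30, 0, 0, 0], [-30, 0, 0, 0]]
  ]
}}

```text
t: 5.13
eef_pos: [0.0924, 1.1146, 0.2278]
ee_rot: [-3.106, 0.324, -1.642]
force: [0.4, -0.5, 0.6]
width: 0.0221
gripper_force: 0.0
```

Run:
```python
from h import *
s=telemetry.get_state();print(s["t"],s["eef_pos"],s["ee_rot"],np.round(s["q"],3),s["width"])
```

```text
5.1333 [0.09244463 1.11455564 0.22776799] [-3.10566906  0.32367266 -1.64176851] [ 1.696  1.044  1.25   0.098 -1.467 -1.767] 0.02210305904215839
```

Call:
{"op": "servo_tool", "data": {
  "series": [
    [[-40, 0, 0, 0], [-40, 0, 0, 0], [-40, 0, 0, 0], [-40, 0, 0, 0], [-40, 0, 0, 0], [-40, 0, 0, 0], [-40, 0, 0, 0], [-40, 0, 0, 0], [-40, 0, 0, 0], [-40, 0, 0, 0]]
  ]
}}

```text
t: 5.97
eef_pos: [0.0967, 1.2182, 0.2975]
ee_rot: [-3.067, 0.617, -1.624]
force: [-0.3, 0.1, -0.5]
width: 0.0217
gripper_force: 0.0
```

Run:
```python
from h import *
s=telemetry.get_state();print(s["t"],s["eef_pos"],s["ee_rot"],np.round(s["q"],3),s["width"])
```

```text
5.9667 [0.09674991 1.21823289 0.29747185] [-3.06737537  0.61745005 -1.62368605] [ 1.708  1.048  1.25   0.198 -1.183 -1.804] 0.021708208171710843
```

The tool is tilted by 35°, which is enough to keep the body off the bottle. I bring it back and check that the tilt holds.

```bash
cat >> h.py <<'E'
from scipy.spatial.transform import Rotation as Ro
def st():
    s=telemetry.get_state(); return s,np.array(s["eef_pos"]),Ro.from_euler("xyz",s["ee_rot"]).as_matrix()
def delta(target):
    s,p,R=st(); return (R.T@(np.array(target)-p)*1000).round(1)
def body(p,R):
    g=np.stack(np.meshgrid(np.linspace(-.039,.039,9),np.linspace(-.0965,.0965,20),np.linspace(-.066,-.22,12)),-1).reshape(-1,3)
    return p+g@R.T
def clear(p,R,cyls):
    b=body(p,R); out={"zmin":round(b[:,2].min(),3)}
    for k,(x,y,h) in cyls.items():
        l=b[b[:,2]<h]; out[k]=round(np.hypot(l[:,0]-x,l[:,1]-y).min()-.032,3) if len(l) else 9
    return out
E
python3 - <<'E'
from h import *
s,p,R=st()
print(R.round(3).tolist()); print(delta([.1,.75,.4]))
C={"green":(.7354,-.2895,.22),"bottle":(.6285,-.2255,.22)}
for t in(0,.1,.2,.3):
    Rt=R@Ro.from_euler("z",t).as_matrix()
    f=-Rt[:,0].copy(); f=f[:2]/np.linalg.norm(f[:2])
    for k in(.042,.06,.08): print(t,f.round(3),k,clear(np.r_[np.array([.6285,-.2255])-k*f,.012],Rt,C))
f=np.array([.077,.997]);print("seat",clear(np.r_[np.array([.686,.096])-.038*f,.012],R,{"na":(.588,.1037,.22),"b":(.686,.096,.22)}))
E
```

```text
[[-0.043, -0.994, 0.105], [-0.814, 0.096, 0.573], [-0.579, -0.06, -0.813]]
[ 321.7  -54.2 -351.2]
0 [0.053 0.999] 0.042 {'zmin': np.float64(0.037), 'green': np.float64(-0.013), 'bottle': np.float64(0.017)}
0 [0.053 0.999] 0.06 {'zmin': np.float64(0.037), 'green': np.float64(-0.01), 'bottle': np.float64(0.035)}
0 [0.053 0.999] 0.08 {'zmin': np.float64(0.037), 'green': np.float64(0.005), 'bottle': np.float64(0.055)}
0.1 [0.175 0.985] 0.042 {'zmin': np.float64(0.043), 'green': np.float64(-0.011), 'bottle': np.float64(0.017)}
0.1 [0.175 0.985] 0.06 {'zmin': np.float64(0.043), 'green': np.float64(-0.002), 'bottle': np.float64(0.035)}
0.1 [0.175 0.985] 0.08 {'zmin': np.float64(0.043), 'green': np.float64(0.015), 'bottle': np.float64(0.055)}
0.2 [0.294 0.956] 0.042 {'zmin': np.float64(0.038), 'green': np.float64(-0.007), 'bottle': np.float64(0.017)}
0.2 [0.294 0.956] 0.06 {'zmin': np.float64(0.038), 'green': np.float64(0.007), 'bottle': np.float64(0.035)}
0.2 [0.294 0.956] 0.08 {'zmin': np.float64(0.038), 'green': np.float64(0.025), 'bottle': np.float64(0.055)}
0.3 [0.408 0.913] 0.042 {'zmin': np.float64(0.032), 'green': np.float64(-0.001), 'bottle': np.float64(0.016)}
0.3 [0.408 0.913] 0.06 {'zmin': np.float64(0.032), 'green': np.float64(0.015), 'bottle': np.float64(0.034)}
0.3 [0.408 0.913] 0.08 {'zmin': np.float64(0.032), 'green': np.float64(0.034), 'bottle': np.float64(0.054)}
seat {'zmin': np.float64(0.037), 'na': np.float64(0.011), 'b': np.float64(0.013)}
```

The tilt should be slightly larger for clearance to the green bottle and the neighbour. I extend a little more and then come back.

Call:
{"op": "servo_tool", "data": {
  "series": [
    [[-40, 0, 0, 0], [-40, 0, 0, 0], [-40, 0, 0, 0], [-40, 0, 0, 0], [-40, 0, 0, 0], [20, 0, -25, 0], [20, 0, -25, 0], [20, 0, -25, 0], [20, 0, -25, 0], [20, 0, -25, 0]]
  ]
}}

```text
t: 6.8
eef_pos: [0.0793, 1.1134, 0.389]
ee_rot: [-3.042, 0.759, -1.609]
force: [-0.4, 0.3, 2.0]
width: 0.0217
gripper_force: 0.0
```

Call:
{"op": "servo_tool", "data": {
  "series": [
    [[20, -4, -30, 0], [20, -4, -30, 0], [20, -4, -30, 0], [20, -4, -30, 0], [20, -4, -30, 0], [20, -4, -30, 0], [20, -4, -30, 0], [20, -4, -30, 0], [20, -4, -30, 0], [20, -4, -30, 0]]
  ]
}}

```text
t: 7.63
eef_pos: [0.0761, 0.76, 0.4717]
ee_rot: [-3.043, 0.76, -1.609]
force: [-1.2, -0.1, 0.8]
width: 0.0218
gripper_force: 0.0
```

Run:
```python
from h import *
s,p,R=st()
print(p,np.round(s["q"],3),R.round(3).tolist(),np.degrees(np.arccos(-R[2,2]))); print(delta([.35,.45,.4]),delta([.55,0,.4]))
C={"green":(.7354,-.2895,.22),"bottle":(.6285,-.2255,.22)}
for t in(0,.1,.2,.3,.4,.5):
    Rt=R@Ro.from_euler("z",t).as_matrix()
    f=-Rt[:,0].copy(); f=f[:2]/np.linalg.norm(f[:2])
    for k in(.034,.06): print(t,f.round(3),k,clear(np.r_[np.array([.6285,-.2255])-k*f,.012],Rt,C))
f=np.array([.077,.997]);print("seat",clear(np.r_[np.array([.686,.096])-.038*f,.012],R,{"na":(.588,.1037,.22),"b":(.686,.096,.22)}))
```

```text
[0.07608458 0.7600387  0.47172766] [ 1.865 -0.032 -0.315  0.547 -0.656 -2.273] [[-0.028, -0.992, 0.125], [-0.724, 0.106, 0.681], [-0.689, -0.071, -0.721]] 43.82281688909085
[ 266.3 -299.5 -125.2] [ 586.8 -545.6 -406.7]
0 [0.039 0.999] 0.034 {'zmin': np.float64(0.026), 'green': np.float64(-0.012), 'bottle': np.float64(0.019)}
0 [0.039 0.999] 0.06 {'zmin': np.float64(0.026), 'green': np.float64(-0.001), 'bottle': np.float64(0.045)}
0.1 [0.176 0.984] 0.034 {'zmin': np.float64(0.032), 'green': np.float64(-0.01), 'bottle': np.float64(0.02)}
0.1 [0.176 0.984] 0.06 {'zmin': np.float64(0.032), 'green': np.float64(0.007), 'bottle': np.float64(0.046)}
0.2 [0.31  0.951] 0.034 {'zmin': np.float64(0.026), 'green': np.float64(-0.006), 'bottle': np.float64(0.019)}
0.2 [0.31  0.951] 0.06 {'zmin': np.float64(0.026), 'green': np.float64(0.015), 'bottle': np.float64(0.045)}
0.3 [0.436 0.9  ] 0.034 {'zmin': np.float64(0.02), 'green': np.float64(-0.001), 'bottle': np.float64(0.019)}
0.3 [0.436 0.9  ] 0.06 {'zmin': np.float64(0.02), 'green': np.float64(0.023), 'bottle': np.float64(0.044)}
0.4 [0.55  0.835] 0.034 {'zmin': np.float64(0.014), 'green': np.float64(0.006), 'bottle': np.float64(0.017)}
0.4 [0.55  0.835] 0.06 {'zmin': np.float64(0.014), 'green': np.float64(0.03), 'bottle': np.float64(0.043)}
0.5 [0.65 0.76] 0.034 {'zmin': np.float64(0.009), 'green': np.float64(0.012), 'bottle': np.float64(0.016)}
0.5 [0.65 0.76] 0.06 {'zmin': np.float64(0.009), 'green': np.float64(0.038), 'bottle': np.float64(0.041)}
seat {'zmin': np.float64(0.026), 'na': np.float64(0.021), 'b': np.float64(0.023)}
```

The orientation holds at a tilt of 44°. Next I travel at height to behind the bottle.

Call:
{"op": "servo_tool", "data": {
  "series": [
    [[18, -27, -8, 0], [18, -27, -8, 0], [18, -27, -8, 0], [18, -27, -8, 0], [18, -27, -8, 0], [18, -27, -8, 0], [18, -27, -8, 0], [18, -27, -8, 0], [18, -27, -8, 0], [18, -27, -8, 0]]
  ],
  "claw": 0.09
}}

```text
t: 8.47
eef_pos: [0.3291, 0.5469, 0.4256]
ee_rot: [-3.04, 0.761, -1.607]
force: [1.1, -0.9, -0.3]
width: 0.0398
gripper_force: 0.0
```

Call:
{"op": "servo_tool", "data": {
  "series": [
    [[18, -27, -8, 0], [18, -27, -8, 0], [18, -27, -8, 0], [18, -27, -8, 0], [18, -27, -8, 0], [21, -14, -19, 0], [21, -14, -19, 0], [21, -14, -19, 0], [21, -14, -19, 0], [21, -14, -19, 0]]
  ]
}}

```text
t: 9.3
eef_pos: [0.5102, 0.2911, 0.4036]
ee_rot: [-3.038, 0.758, -1.607]
force: [0.3, 0.8, -0.2]
width: 0.0395
gripper_force: 0.0
```

Call:
{"op": "servo_tool", "data": {
  "series": [
    [[21, -14, -19, 0], [21, -14, -19, 0], [21, -14, -19, 0], [21, -14, -19, 0], [21, -14, -19, 0], [21, -14, -19, 0], [21, -14, -19, 0], [21, -14, -19, 0], [21, -14, -19, 0], [21, -14, -19, 0]]
  ]
}}

```text
t: 10.13
eef_pos: [0.6192, -0.0055, 0.4063]
ee_rot: [-3.039, 0.756, -1.608]
force: [0.7, 0.9, 0.7]
width: 0.0397
gripper_force: 0.0
```

Run:
```python
from h import *
s,p,R=st()
print(s["t"],p,s["width"],np.round(s["q"],3),R.round(3).tolist(),np.degrees(np.arccos(-R[2,2]))); print(delta([.595,-.32,.35]))
R4=R@Ro.from_euler("z",.4).as_matrix(); print(R4.round(3).tolist())
```

```text
10.1333 [ 0.6191587  -0.00549413  0.40626939] 0.039707369569500245 [-0.242  0.24   0.35  -0.767 -1.689  0.072] [[-0.027, -0.991, 0.128], [-0.727, 0.107, 0.678], [-0.686, -0.074, -0.724]] 43.61876170264375
[ 268.    -5.6 -175.6]
[[-0.411, -0.903, 0.128], [-0.628, 0.382, 0.678], [-0.661, 0.199, -0.724]]
```

Call:
{"op": "servo_tool", "data": {
  "series": [
    [[25, 1, -16, 0], [25, 1, -16, 0], [25, 1, -16, 0], [25, 1, -16, 0], [25, 1, -16, 0], [25, 1, -16, 0], [25, 1, -16, 0], [25, 1, -16, 0], [25, 1, -16, 0], [25, 1, -16, 0]]
  ]
}}

```text
t: 10.97
eef_pos: [0.5815, -0.2944, 0.3491]
ee_rot: [-3.041, 0.755, -1.609]
force: [1.0, -1.1, -0.0]
width: 0.0402
gripper_force: 0.0
```

Call:
{"op": "servo_tool", "data": {
  "series": [
    [[0, 0, 0, 0.1], [0, 0, 0, 0.1], [0, 0, 0, 0.1], [0, 0, 0, 0.1], [0, 0, 0, 0], [13, -4, 14, 0], [13, -4, 14, 0], [13, -4, 14, 0], [13, -4, 14, 0], [13, -4, 14, 0]]
  ]
}}

```text
t: 11.8
eef_pos: [0.5819, -0.2938, 0.2508]
ee_rot: [2.876, 0.722, -2.146]
force: [0.2, 0.5, 0.5]
width: 0.0404
gripper_force: 0.0
```

Run:
```python
from h import *
s,p,R=st()
print(s["t"],p,np.round(s["q"],3),R.round(3).tolist()); print(delta([.585,-.30,.05]),delta([.585,-.30,.016]))
C={"green":(.7354,-.2895,.22),"bottle":(.6285,-.2255,.22)}
for q in([.585,-.3,.016],[.59,-.284,.016],[.606,-.255,.016]):print(clear(np.array(q),R,C))
save("scene","pics/s2.png")
```

```text
11.8 [ 0.58186401 -0.2937845   0.25080805] [-0.632  0.55   0.458 -0.693 -1.803  0.106] [[-0.408, -0.904, 0.126], [-0.63, 0.379, 0.678], [-0.661, 0.197, -0.724]]
[135.3 -44.7 141.6] [157.8 -51.4 166.3]
{'zmin': np.float64(0.019), 'green': np.float64(0.055), 'bottle': np.float64(0.069)}
{'zmin': np.float64(0.019), 'green': np.float64(0.04), 'bottle': np.float64(0.053)}
{'zmin': np.float64(0.019), 'green': np.float64(0.009), 'bottle': np.float64(0.02)}
```

View pics/s2.png

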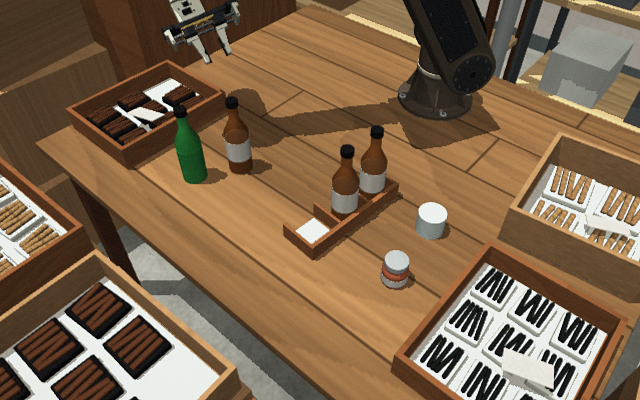

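The picture shows the hand at (205,30), high behind the bottle. A display tray lies behind it, with its near corner at (225,95), so I check that edge before descending.

Run:
```python
from h import *
for z in(0,.05): print(z,[ray("top",u,z)[:2].round(3).tolist() for u in((512,88),(527,235),(512,160))],[ray("scene",u,z)[:2].round(3).tolist() for u in((225,93),(127,150))])
s,p,R=st()
for q in([.585,-.3,.016],[.606,-.255,.016]):
    b=body(np.array(q),R); l=b[b[:,2]<.08]; print(l[:,1].min(),l[l[:,1].argmin()],b[b[:,2]<.05][:,1].min())
```

```text
0 [[0.866, -0.474], [0.479, -0.471], [0.671, -0.454]] [[0.425, -0.522], [0.797, -0.517]]
0.05 [[0.845, -0.453], [0.474, -0.45], [0.658, -0.434]] [[0.47, -0.461], [0.821, -0.457]]
-0.46311609885112937 [ 0.63760433 -0.4631161   0.07892196] -0.43452041760087057
-0.4181160988511293 [ 0.65860433 -0.4181161   0.07892196] -0.3895204176008705
```

The tray edge is at y ≈ -0.455. I descend with the TCP at (0.592, -0.281, 0.020), which stays clear of it.

Call:
{"op": "servo_tool", "data": {
  "series": [
    [[14, -5, 17.7, 0], [14, -5, 17.7, 0], [14, -5, 17.7, 0], [14, -5, 17.7, 0], [14, -5, 17.7, 0], [14, -5, 17.7, 0], [14, -5, 17.7, 0], [14, -5, 17.7, 0], [14, -5, 17.7, 0], [14, -5, 17.7, 0]]
  ]
}}

```text
t: 12.68
eef_pos: [0.5921, -0.2808, 0.0206]
ee_rot: [2.876, 0.722, -2.146]
force: [-0.4, -1.8, 0.5]
width: 0.0396
gripper_force: 0.0
```

Run:
```python
from fit import *
s,p,R=st()
print(s["t"],p,s["force"]); print(R.round(3).tolist())
for n in ("scene","top"):
    m=near(n,"bottle",(.6285,-.2255)); print(n, fit({n:m},[.6285,-.2255]) if m is not None else None)
print(delta([.614,-.255,.02]))
```

```text
12.6833 [ 0.59205749 -0.28081212  0.02055338] [-0.41982484 -1.8131057   0.5246614 ]
[[-0.409, -0.904, 0.126], [-0.63, 0.379, 0.678], [-0.661, 0.197, -0.724]]
scene (array([ 0.62862119, -0.22921092]), np.float64(0.11455696202531651))
top (array([ 0.62968   , -0.22440526]), np.float64(0.03644444444444439))
[-24.5 -10.7  21.2]
```

Run:
```python
from h import *
s,p,R=st()
C={"green":(.7354,-.2895,.22)}
for t in(0,.1,.2,-.1):
    Rt=R@Ro.from_euler("z",t).as_matrix(); f=-Rt[:2,0]/np.linalg.norm(Rt[:2,0])
    print(t,f.round(3),(np.array([.629,-.2255])-.034*f).round(4))
    for x in(.602,.607,.612): print(x,[(y,*map(float,clear(np.array([x,y,.022]),Rt,C).values())) for y in(-.25,-.22,-.19,-.16,-.13,-.1)])
```

```text
0 [0.547 0.837] [ 0.6104 -0.254 ]
0.602 [(-0.25, 0.025, 0.01), (-0.22, 0.025, 0.008), (-0.19, 0.025, 0.014), (-0.16, 0.025, 0.019), (-0.13, 0.025, 0.025), (-0.1, 0.025, 0.032)]
0.607 [(-0.25, 0.025, 0.006), (-0.22, 0.025, 0.003), (-0.19, 0.025, 0.009), (-0.16, 0.025, 0.014), (-0.13, 0.025, 0.02), (-0.1, 0.025, 0.028)]
0.612 [(-0.25, 0.025, 0.001), (-0.22, 0.025, -0.002), (-0.19, 0.025, 0.004), (-0.16, 0.025, 0.009), (-0.13, 0.025, 0.015), (-0.1, 0.025, 0.023)]
0.1 [0.647 0.762] [ 0.607  -0.2514]
0.602 [(-0.25, 0.019, 0.015), (-0.22, 0.019, 0.008), (-0.19, 0.019, 0.013), (-0.16, 0.019, 0.019), (-0.13, 0.019, 0.024), (-0.1, 0.019, 0.03)]
0.607 [(-0.25, 0.019, 0.011), (-0.22, 0.019, 0.003), (-0.19, 0.019, 0.008), (-0.16, 0.019, 0.014), (-0.13, 0.019, 0.019), (-0.1, 0.019, 0.026)]
0.612 [(-0.25, 0.019, 0.007), (-0.22, 0.019, -0.002), (-0.19, 0.019, 0.003), (-0.16, 0.019, 0.009), (-0.13, 0.019, 0.014), (-0.1, 0.019, 0.021)]
0.2 [0.733 0.681] [ 0.6041 -0.2486]
0.602 [(-0.25, 0.014, 0.02), (-0.22, 0.014, 0.009), (-0.19, 0.014, 0.014), (-0.16, 0.014, 0.019), (-0.13, 0.014, 0.025), (-0.1, 0.014, 0.03)]
0.607 [(-0.25, 0.014, 0.017), (-0.22, 0.014, 0.004), (-0.19, 0.014, 0.009), (-0.16, 0.014, 0.014), (-0.13, 0.014, 0.02), (-0.1, 0.014, 0.025)]
0.612 [(-0.25, 0.014, 0.013), (-0.22, 0.014, -0.001), (-0.19, 0.014, 0.004), (-0.16, 0.014, 0.009), (-0.13, 0.014, 0.015), (-0.1, 0.014, 0.02)]
-0.1 [0.433 0.902] [ 0.6143 -0.2562]
0.602 [(-0.25, 0.031, 0.008), (-0.22, 0.031, 0.01), (-0.19, 0.031, 0.015), (-0.16, 0.031, 0.021), (-0.13, 0.031, 0.026), (-0.1, 0.031, 0.036)]
0.607 [(-0.25, 0.031, 0.003), (-0.22, 0.031, 0.005), (-0.19, 0.031, 0.01), (-0.16, 0.031, 0.016), (-0.13, 0.031, 0.021), (-0.1, 0.031, 0.031)]
0.612 [(-0.25, 0.031, -0.002), (-0.22, 0.031, 0.0), (-0.19, 0.031, 0.005), (-0.16, 0.031, 0.011), (-0.13, 0.031, 0.016), (-0.1, 0.031, 0.027)]
```

Call:
{"op": "servo_tool", "data": {
  "series": [
    [[-3.9, 0, 3.5, 0], [-3.9, 0, 3.5, 0], [-3.9, 0, 3.5, 0], [-3.9, 0, 3.5, 0], [-3.9, 0, 3.5, 0], [-3.9, 0, 3.5, 0], [-3.3, 1.5, 3.4, 0], [-3.3, 1.5, 3.4, 0], [-3.3, 1.5, 3.4, 0], [-3.3, 1.5, 3.4, 0]]
  ]
}}

```text
t: 13.72
eef_pos: [0.6053, -0.2312, 0.0208]
ee_rot: [2.87, 0.721, -2.152]
force: [-1.3, -5.0, 0.5]
width: 0.0402
gripper_force: 2.2
```

```bash
cat > look.py <<'E'
from fit import *
def look(g,f=None):
    s,p,R=st(); print("t",round(s["t"],2),"p",p.round(4),"F",np.round(s["force"],1)); P=[]
    for n in("top","scene"):
        m=near(n,"bottle",g)
        if m is not None:
            x,e=fit({n:m},list(g)); print(n,x.round(4),round(e,3))
            if e<.25: P.append(x)
    if f: 
        im=eyes.grab_frame("scene")[:300,140:440]; cv2.imwrite(f,cv2.resize(im,(600,600),interpolation=2)[:,:,::-1])
    b=P[0] if P else None
    if b is not None:
        fa=-R[:2,0]/np.linalg.norm(R[:2,0]); d=b-p[:2]; print("face",fa.round(3),"bottle ahead",round(d@fa,4),"right",round(d@np.array([fa[1],-fa[0]]),4),clear(p,R,{"green":(.7354,-.2895,.22),"na":(.588,.1037,.22),"b":(*b,.22)}))
E
python3 -c "
from look import *
look((.629,-.215),'pics/p1.png')"
```

```text
t 13.72 p [ 0.6053 -0.2312  0.0208] F [-1.3 -5.   0.5]
top [ 0.6296 -0.2239] 0.15
scene [ 0.6297 -0.2238] 0.032
face [0.549 0.836] bottle ahead 0.0194 right 0.0162 {'zmin': np.float64(0.023), 'green': np.float64(0.003), 'na': np.float64(0.292), 'b': np.float64(-0.0)}
```

View pics/p1.png

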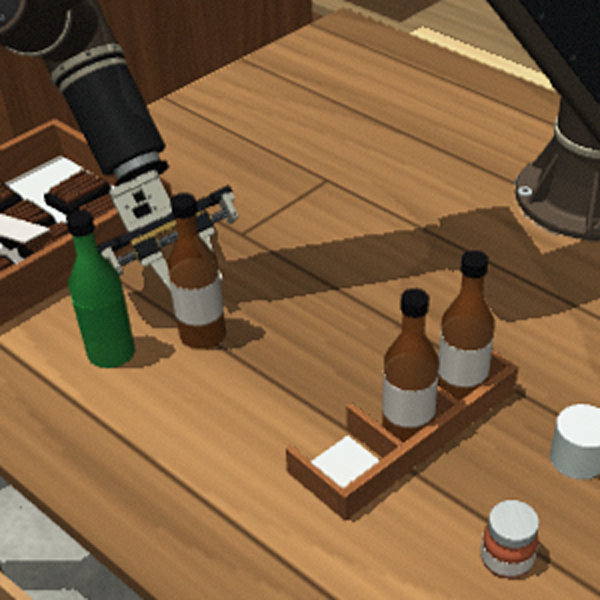

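The bottle fits at (0.630, -0.224), barely moved, with the fingers behind it at about (175,270) in the crop. That disagrees with my finger model, so I overlay the geometry to find out why.

Run:
```python
from fit import *
s,p,R=st()
o=[]
for n,(r,c) in {"scene":((60,200),(150,300)),"top":((80,220),(380,530))}.items():
    im=eyes.grab_frame(n)[r[0]:r[1],c[0]:c[1]][:,:,::-1]; k=4
    im=cv2.resize(im,None,fx=k,fy=k,interpolation=2)
    q=lambda P:[tuple(int(v) for v in (u-np.array([c[0],r[0]])+.5)*k) for u in proj(n,P)]
    for yy,col in((0,(255,255,0)),(.02,(0,255,0)),(-.02,(0,0,255)),(.0965,(0,255,0)),(-.0965,(0,0,255))):
        a,b=q([p+R@[0,yy,0],p+R@[0,yy,-.066]]); 
        if abs(yy)<.05: cv2.line(im,a,b,col,1)
        cv2.circle(im,b,4,col,2)
    for z in(.0,.125): cv2.polylines(im,[np.int32(q(cyl(.6297,-.2238,[(.032,z)])[0]))],True,(255,0,255),1)
    o.append(im)
cv2.imwrite("pics/p2.png",cv2.resize(np.hstack(o),(800,373)))
```

```text
(no output)
```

View pics/p2.png

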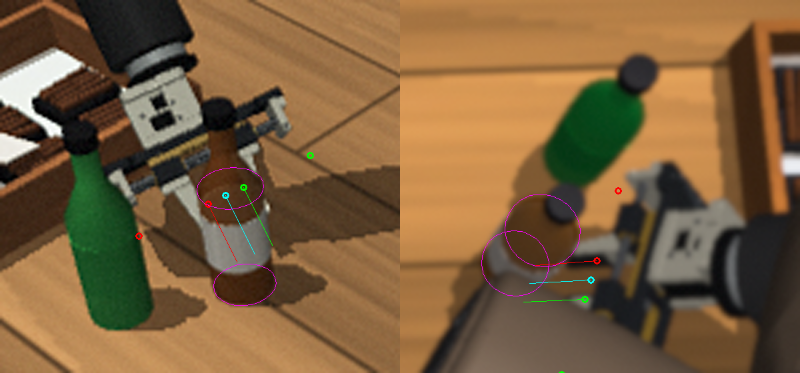

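The pose overlay is consistent: the fingertips retract in an arc when open, so contact came later than modelled. Only the right finger is behind the bottle now, squarely in line with +y. I push gently and watch.

Call:
{"op": "servo_tool", "data": {
  "series": [
    [[-2.5, 1.5, 2.7, 0], [-2.5, 1.5, 2.7, 0], [-2.5, 1.5, 2.7, 0], [-2.5, 1.5, 2.7, 0], [-2.5, 1.5, 2.7, 0], [-2.5, 1.5, 2.7, 0], [-2.5, 1.5, 2.7, 0], [-2.5, 1.5, 2.7, 0], [0, 0, 0, 0], [0, 0, 0, 0]]
  ]
}}

```text
t: 14.9
eef_pos: [0.6054, -0.1991, 0.0209]
ee_rot: [2.87, 0.722, -2.152]
force: [-0.7, -1.0, 0.8]
width: 0.0398
gripper_force: 0.6
```

```bash
python3 -c "
from look import *
look((.63,-.2))"
```

```text
t 14.9 p [ 0.6054 -0.1991  0.0209] F [-0.7 -1.   0.8]
top [ 0.6353 -0.1944] 0.115
scene [ 0.6315 -0.1952] 0.054
face [0.549 0.836] bottle ahead 0.0204 right 0.0224 {'zmin': np.float64(0.023), 'green': np.float64(0.009), 'na': np.float64(0.261), 'b': np.float64(0.0)}
```

The bottle slid to (0.633, -0.195), upright. But the retracted tips bring the hand's body close to the bottle, so I back off, close the fingers to bring the tips forward, and turn partly back.

Call:
{"op": "servo_tool", "data": {
  "series": [
    [[5, -3, -5.5, 0], [5, -3, -5.5, 0], [5, -3, -5.5, 0], [5, -3, -5.5, 0], [0, 0, 0, 0], [0, 0, 0, 0], [0, 0, 0, 0], [0, 0, 0, 0], [0, 0, 0, 0], [0, 0, 0, 0]]
  ]
}}

```text
t: 15.93
eef_pos: [0.6054, -0.2315, 0.0214]
ee_rot: [2.871, 0.722, -2.151]
force: [0.6, 0.1, -0.3]
width: 0.0398
gripper_force: 0.0
```

Call:
{"op": "servo_tool", "data": {
  "series": [
    [[0, 0, 0, -0.1], [0, 0, 0, -0.1], [0, 0, 0, 0], [0, 0, 0, 0], [0, 0, 0, 0], [0, 0, 0, 0], [0, 0, 0, 0], [0, 0, 0, 0], [0, 0, 0, 0], [0, 0, 0, 0]]
  ],
  "claw": 0.8
}}

```text
t: 16.77
eef_pos: [0.6053, -0.2319, 0.0212]
ee_rot: [3.051, 0.758, -1.886]
force: [0.3, -0.7, 0.2]
width: 0.0088
gripper_force: 0.0
```

Run:
```python
from look import *
look((.632,-.195)); s,p,R=st(); print(s["width"],R.round(3).tolist())
for x in(.605,.61,.615,.62): print(x,[(y,*map(float,clear(np.array([x,y,.018]),R,{"green":(.7354,-.2895,.22)}).values())) for y in(-.24,-.22,-.2,-.18,-.15)])
```

```text
t 16.77 p [ 0.6053 -0.2319  0.0212] F [ 0.3 -0.7  0.2]
top [ 0.6328 -0.1924] 0.1
scene [ 0.6292 -0.1984] 0.088
face [0.31  0.951] bottle ahead 0.046 right 0.0139 {'zmin': np.float64(0.036), 'green': np.float64(0.007), 'na': np.float64(0.306), 'b': np.float64(0.03)}
0.008940543688175788 [[-0.225, -0.966, 0.126], [-0.691, 0.249, 0.679], [-0.687, 0.066, -0.723]]
0.605 [(-0.24, 0.033, 0.005), (-0.22, 0.033, 0.009), (-0.2, 0.033, 0.013), (-0.18, 0.033, 0.016), (-0.15, 0.033, 0.022)]
0.61 [(-0.24, 0.033, 0.001), (-0.22, 0.033, 0.004), (-0.2, 0.033, 0.008), (-0.18, 0.033, 0.012), (-0.15, 0.033, 0.017)]
0.615 [(-0.24, 0.033, -0.004), (-0.22, 0.033, -0.001), (-0.2, 0.033, 0.003), (-0.18, 0.033, 0.007), (-0.15, 0.033, 0.012)]
0.62 [(-0.24, 0.033, -0.009), (-0.22, 0.033, -0.005), (-0.2, 0.033, -0.002), (-0.18, 0.033, 0.002), (-0.15, 0.033, 0.007)]
```

Call:
{"op": "servo_tool", "data": {
  "series": [
    [[-3.2, 0.5, 3.1, 0], [-3.2, 0.5, 3.1, 0], [-3.2, 0.5, 3.1, 0], [-3.2, 0.5, 3.1, 0], [-3.2, 0.5, 3.1, 0], [-3.2, 0.5, 3.1, 0], [-3.2, 0.5, 3.1, 0], [-3.2, 0.5, 3.1, 0], [-3.2, 0.5, 3.1, 0], [-3.2, 0.5, 3.1, 0]]
  ]
}}

```text
t: 17.8
eef_pos: [0.6116, -0.1877, 0.0213]
ee_rot: [3.052, 0.757, -1.885]
force: [-0.9, -4.3, 1.8]
width: 0.0085
gripper_force: 2.0
```

```bash
python3 -c "
from look import *
look((.635,-.15),'pics/p3.png')"
```

```text
t 17.8 p [ 0.6116 -0.1877  0.0213] F [-0.9 -4.3  1.8]
top [ 0.6346 -0.1774] 0.05
scene [ 0.6368 -0.1776] 0.058
face [0.309 0.951] bottle ahead 0.0169 right 0.0187 {'zmin': np.float64(0.036), 'green': np.float64(0.009), 'na': np.float64(0.261), 'b': np.float64(0.001)}
```

View pics/p3.png

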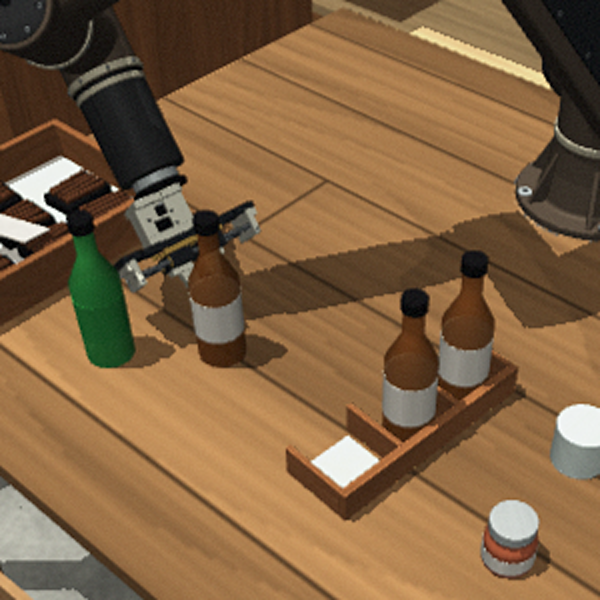

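The bottle is at (0.636, -0.178), still upright at crop (218,330). The contact distance disagrees with my model again, so I check it against the earlier picture s2, where the tips show at about (205,62) and (236,50).

Run:
```python
from h import *
R=np.array([[-0.408,-0.904,0.126],[-0.63,0.379,0.678],[-0.661,0.197,-0.724]]);p=np.array([.58186,-.29378,.2508])
print(proj("scene",[p+R@[0,y,z] for z in(0,-.02,-.066) for y in(.03,0,-.03)]).round(1).tolist(),proj("scene",[[0,0,0]]))
im=cv2.imread("pics/s2.png")[0:80,150:260]
im=cv2.resize(im,None,fx=5,fy=5,interpolation=2)
for y in(.02,.041,-.02,-.041):
    a,b=[(int((u[0]-150+.5)*5),int((u[1]+.5)*5)) for u in proj("scene",[p+R@[0,y,0],p+R@[0,y,-.066]])]
    cv2.line(im,a,b,(0,255,0),1)
cv2.imwrite("pics/g.png",im)
s,q,R=st();print(s["force"],s["moment"])
```

```text
[[236.2, 64.7], [225.3, 69.6], [214.3, 74.4], [232.6, 57.3], [221.7, 62.1], [210.6, 67.0], [224.2, 40.0], [213.2, 44.8], [202.1, 49.6]] [[434.6055234   97.54101023]]
[ 0.40292397 -1.6121404   0.30780106] [-2.3920782   0.32796143 -0.09883743]
```

View pics/g.png

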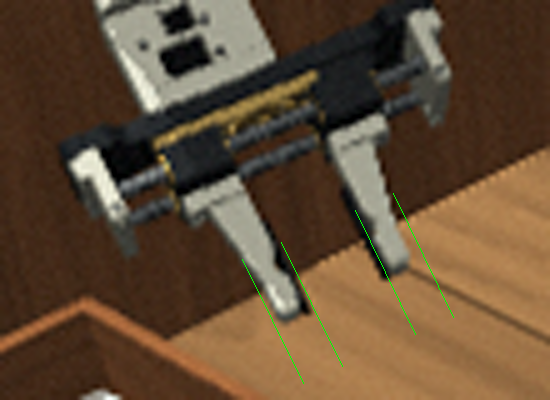

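In s2 the real fingertips end about 30 mm short of the reported TCP along the tool axis, which also matches the contact distance. The tips are therefore at a height of about 43 mm now. I back off, lower by 25 mm and shift slightly right.

Call:
{"op": "servo_tool", "data": {
  "series": [
    [[4.2, -1.5, -4, 0], [4.2, -1.5, -4, 0], [3.3, -1.1, 3.7, 0], [3.3, -1.1, 3.7, 0], [3.3, -1.1, 3.7, 0], [3.3, -1.1, 3.7, 0], [3.3, -1.1, 3.7, 0], [0, 0, 0, 0], [0, 0, 0, 0], [0, 0, 0, 0]]
  ]
}}

```text
t: 18.88
eef_pos: [0.6156, -0.1996, -0.0041]
ee_rot: [3.051, 0.758, -1.885]
force: [0.1, -0.4, 0.9]
width: 0.0088
gripper_force: 0.0
```

```bash
sed -i 's/    b=P\[0\] if P else None/    p=p-.03*R[:,2]; print("tips",p.round(4)); b=np.mean(P,0) if P else None/' look.py; python3 -c "
from look import *
look((.636,-.178)); print(telemetry.get_state()['force'])
"
```

```text
t 18.88 p [ 0.6156 -0.1996 -0.0041] F [ 0.1 -0.4  0.9]
top [ 0.6363 -0.1775] 0.222
scene [ 0.6341 -0.1794] 0.078
tips [ 0.6118 -0.22    0.0176]
face [0.309 0.951] bottle ahead 0.0467 right 0.0094 {'zmin': np.float64(0.032), 'green': np.float64(0.002), 'na': np.float64(0.293), 'b': np.float64(0.031)}
[ 0.15880396 -0.56851646  0.83573991]
```

There is no table force with the reported z at -4 mm, so the tip offset is confirmed. I push on.

Call:
{"op": "servo_tool", "data": {
  "series": [
    [[-3.3, 0.3, 3.1, 0], [-3.3, 0.3, 3.1, 0], [-3.3, 0.3, 3.1, 0], [-3.3, 0.3, 3.1, 0], [-3.3, 0.3, 3.1, 0], [-3.3, 0.3, 3.1, 0], [-3.3, 0.3, 3.1, 0], [-3.3, 0.3, 3.1, 0], [-3.3, 0.3, 3.1, 0], [-3.3, 0.3, 3.1, 0]]
  ]
}}

```text
t: 19.92
eef_pos: [0.624, -0.1545, -0.0038]
ee_rot: [3.051, 0.758, -1.885]
force: [-1.9, -2.9, -0.6]
width: 0.0084
gripper_force: 1.3
```

```bash
python3 -c "
from look import *
look((.643,-.143))
"
```

```text
t 19.92 p [ 0.624  -0.1545 -0.0038] F [-1.9 -2.9 -0.6]
top [ 0.6427 -0.1426] 0.054
scene [ 0.6456 -0.1446] 0.055
tips [ 0.6202 -0.1749  0.0179]
face [0.309 0.951] bottle ahead 0.0371 right 0.0131 {'zmin': np.float64(0.033), 'green': np.float64(0.002), 'na': np.float64(0.247), 'b': np.float64(0.022)}
```

Call:
{"op": "servo_tool", "data": {
  "series": [
    [[-3.2, 0.8, 3.1, 0], [-3.2, 0.8, 3.1, 0], [-3.2, 0.8, 3.1, 0], [-3.2, 0.8, 3.1, 0], [-3.2, 0.8, 3.1, 0], [-3.2, 0.8, 3.1, 0], [-3.2, 0.8, 3.1, 0], [-3.2, 0.8, 3.1, 0], [0, 0, 0, 0], [0, 0, 0, 0]]
  ]
}}

```text
t: 20.95
eef_pos: [0.6266, -0.118, -0.0035]
ee_rot: [3.05, 0.759, -1.885]
force: [-0.2, 0.7, 0.2]
width: 0.0091
gripper_force: 0.0
```

```bash
python3 -c "
from look import *
look((.648,-.11))
s,p,R=st();T=p-.03*R[:,2]
for t in(0,-.15):
  for dx in(0,.01,.02,.03):
    for dy in(0,-.015): print(t,dx,dy,float(clear(T+[dx,dy,0],R@Ro.from_euler('z',t).as_matrix(),{'green':(.7354,-.2895,.22)})['green']))
"
```

```text
t 20.95 p [ 0.6266 -0.118  -0.0035] F [-0.2  0.7  0.2]
top [ 0.6501 -0.1068] 0.053
scene [ 0.6512 -0.1106] 0.043
tips [ 0.6228 -0.1384  0.0182]
face [0.309 0.951] bottle ahead 0.0368 right 0.0173 {'zmin': np.float64(0.033), 'green': np.float64(0.006), 'na': np.float64(0.211), 'b': np.float64(0.021)}
0 0 0 0.006
0 0 -0.015 0.003
0 0.01 0 -0.004
0 0.01 -0.015 -0.006
0 0.02 0 -0.013
0 0.02 -0.015 -0.016
0 0.03 0 -0.023
0 0.03 -0.015 -0.025
-0.15 0 0 0.007
-0.15 0 -0.015 0.005
-0.15 0.01 0 -0.002
-0.15 0.01 -0.015 -0.005
-0.15 0.02 0 -0.012
-0.15 0.02 -0.015 -0.015
-0.15 0.03 0 -0.021
-0.15 0.03 -0.015 -0.025
```

The bottle is at (0.6505, -0.109), and the wide bar of the hand is now past the green bottle. I back off, open to a 22 mm cradle and centre behind the bottle.

Call:
{"op": "servo_tool", "data": {
  "series": [
    [[5.5, 0.4, -5.2, 0], [5.5, 0.4, -5.2, 0], [0, -4.2, -0.3, 0], [0, -4.2, -0.3, 0], [0, -4.2, -0.3, 0], [0, -4.2, -0.3, 0], [0, 0, 0, 0], [0, 0, 0, 0], [0, 0, 0, 0], [0, 0, 0, 0]]
  ],
  "claw": 0.5
}}

```text
t: 21.98
eef_pos: [0.6378, -0.1381, -0.004]
ee_rot: [3.05, 0.758, -1.885]
force: [-1.1, 0.1, -0.2]
width: 0.0219
gripper_force: 0.0
```

```bash
python3 -c "
from look import *
look((.65,-.108))
s,p,R=st();print(s['width'])
# rail inner face / partition lines from the top picture
im=save('top','pics/t5.png')
"
```

```text
t 21.98 p [ 0.6378 -0.1381 -0.004 ] F [-1.1  0.1 -0.2]
top [ 0.6527 -0.1088] 0.063
scene [ 0.6511 -0.111 ] 0.054
tips [ 0.634  -0.1584  0.0177]
face [0.309 0.951] bottle ahead 0.0517 right 0.0019 {'zmin': np.float64(0.032), 'green': np.float64(-0.008), 'na': np.float64(0.228), 'b': np.float64(0.037)}
0.02171696418554879
```

Call:
{"op": "servo_tool", "data": {
  "series": [
    [[-4, 0, 3.8, 0], [-4, 0, 3.8, 0], [-4, 0, 3.8, 0], [-4, 0, 3.8, 0], [-4, 0, 3.8, 0], [-4, 0, 3.8, 0], [-4, 0, 3.8, 0], [-4, 0, 3.8, 0], [-4, 0, 3.8, 0], [-4, 0, 3.8, 0]]
  ]
}}

```text
t: 23.07
eef_pos: [0.6519, -0.0845, -0.0038]
ee_rot: [3.051, 0.758, -1.885]
force: [-1.0, -3.3, 1.3]
width: 0.0216
gripper_force: 1.7
```

```bash
python3 -c "
from look import *
look((.662,-.068))
"
```

```text
t 23.07 p [ 0.6519 -0.0845 -0.0038] F [-1.  -3.3  1.3]
top [ 0.658  -0.0713] 0.052
scene [ 0.6582 -0.0706] 0.048
tips [ 0.6482 -0.1049  0.0179]
face [0.309 0.951] bottle ahead 0.0354 right -0.001 {'zmin': np.float64(0.032), 'green': np.float64(-0.008), 'na': np.float64(0.173), 'b': np.float64(0.021)}
```

Call:
{"op": "servo_tool", "data": {
  "series": [
    [[-5.1, -1.1, 4.8, -0.018], [-5.1, -1.2, 4.8, -0.018], [-5.1, -1.3, 4.8, -0.018], [-5, -1.4, 4.8, -0.018], [-5, -1.5, 4.8, -0.018], [-5, -1.6, 4.8, -0.018], [-5, -1.7, 4.8, -0.018], [-5, -1.8, 4.8, -0.018], [-4.9, -1.9, 4.8, -0.018], [-4.9, -2, 4.8, -0.018]]
  ]
}}

```text
t: 24.1
eef_pos: [0.6806, -0.0191, -0.0041]
ee_rot: [-3.06, 0.759, -1.634]
force: [-1.5, -3.9, 0.8]
width: 0.0219
gripper_force: 2.1
```

Run:
```python
from look import *
look((.678,-.006)); s,p,R=st(); print(R.round(3).tolist())
im=cv2.resize(eyes.grab_frame("top")[110:280,220:400],None,fx=4.4,fy=3.5,interpolation=2)
k=lambda P:[tuple(int(v) for v in (u-[220,110]+.5)*[4.4,3.5]) for u in proj("top",P)]
ax=np.array([.0766,.9971]);ay=np.array([-.9971,.0766]);S=np.array([.6858,.0945])
Q=lambda x,y,z:[*(S+x*ax+y*ay),z]
for a,b in(((.032,.045),(.032,-.045)),((.032,.045),(-.058,.045)),((.032,-.045),(-.058,-.045))): cv2.line(im,*k([Q(*a,.045),Q(*b,.045)]),(0,255,255),1)
cv2.imwrite("pics/t6.png",im[:,:,::-1])
```

```text
t 24.1 p [ 0.6806 -0.0191 -0.0041] F [-1.5 -3.9  0.8]
top [ 0.6803 -0.0038] 0.062
scene [ 0.6788 -0.0049] 0.077
tips [ 0.6769 -0.0395  0.0176]
face [0.063 0.998] bottle ahead 0.0352 right 0.0004 {'zmin': np.float64(0.033), 'green': np.float64(0.029), 'na': np.float64(0.117), 'b': np.float64(0.02)}
[[-0.048, -0.991, 0.125], [-0.724, 0.121, 0.68], [-0.689, -0.058, -0.723]]
```

View pics/t6.png

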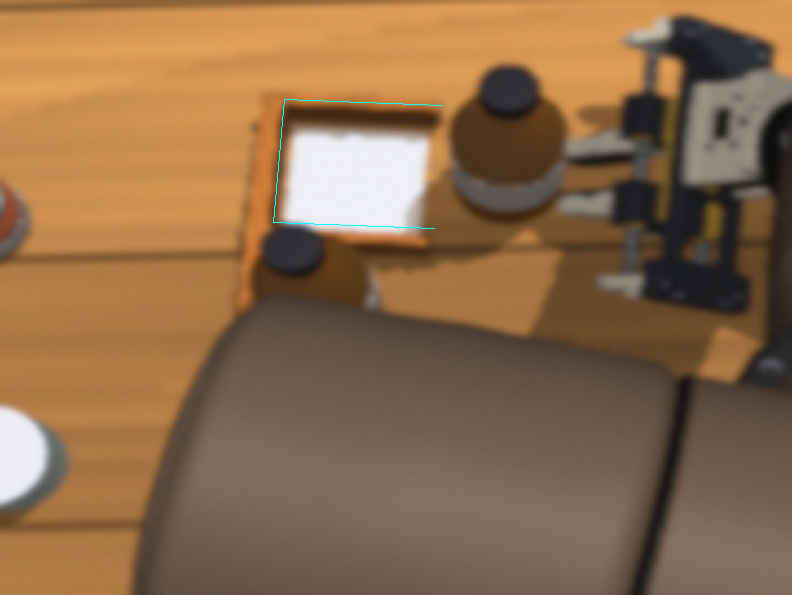

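The overlay shows the rail line is right, while the bay centre lies about 4 mm further toward -x, giving a seat of about (0.682, 0.0945). The bottle stands at the mouth, aligned, so I push in.

Call:
{"op": "servo_tool", "data": {
  "series": [
    [[-5.1, 0.8, 4.8, 0], [-5.1, 0.8, 4.8, 0], [-5.1, 0.8, 4.8, 0], [-5.1, 0.8, 4.8, 0], [-5.1, 0.8, 4.8, 0], [-5.1, 0.8, 4.8, 0], [-5.1, 0.8, 4.8, 0], [-5.1, 0.8, 4.8, 0], [-5.1, 0.8, 4.8, 0], [-5.1, 0.8, 4.8, 0]]
  ]
}}

```text
t: 25.18
eef_pos: [0.6809, 0.0515, -0.0042]
ee_rot: [-3.061, 0.759, -1.637]
force: [0.3, -2.6, -0.4]
width: 0.0218
gripper_force: 1.3
```

```bash
python3 -c "
from look import *
look((.681,.066))
"
```

```text
t 25.18 p [ 0.6809  0.0515 -0.0042] F [ 0.3 -2.6 -0.4]
top [0.6825 0.0668] 0.036
scene [0.6815 0.066 ] 0.066
tips [0.6771 0.0311 0.0175]
face [0.066 0.998] bottle ahead 0.0355 right 0.0025 {'zmin': np.float64(0.033), 'green': np.float64(0.1), 'na': np.float64(0.047), 'b': np.float64(0.021)}
```

Call:
{"op": "servo_tool", "data": {
  "series": [
    [[-1.8, 0.3, 1.7, 0], [-1.8, 0.3, 1.7, 0], [-1.8, 0.3, 1.7, 0], [-1.8, 0.3, 1.7, 0], [-1.8, 0.3, 1.7, 0], [-1.8, 0.3, 1.7, 0], [-1.8, 0.3, 1.7, 0], [-1.8, 0.3, 1.7, 0], [-1.8, 0.3, 1.7, 0], [-1.8, 0.3, 1.7, 0]]
  ]
}}

```text
t: 26.22
eef_pos: [0.681, 0.0759, -0.0042]
ee_rot: [-3.061, 0.759, -1.637]
force: [0.7, -3.3, 1.7]
width: 0.022
gripper_force: 1.7
```

Call:
{"op": "servo_tool", "data": {
  "series": [
    [[-0.4, 0.1, 0.35, 0], [-0.4, 0.1, 0.35, 0], [-0.4, 0.1, 0.35, 0], [-0.4, 0.1, 0.35, 0], [-0.4, 0.1, 0.35, 0], [0, 0, 0, 0], [0, 0, 0, 0], [0, 0, 0, 0], [0, 0, 0, 0], [0, 0, 0, 0]]
  ]
}}

```text
t: 27.05
eef_pos: [0.6808, 0.0784, -0.0042]
ee_rot: [-3.061, 0.759, -1.637]
force: [0.9, -2.9, -0.6]
width: 0.022
gripper_force: 1.4
```

```bash
python3 -c "
from look import *
look((.682,.094))
"
```

```text
t 27.05 p [ 0.6808  0.0784 -0.0042] F [ 0.9 -2.9 -0.6]
top [0.6808 0.0938] 0.054
scene [0.682 0.094] 1.0
tips [0.677  0.058  0.0175]
face [0.066 0.998] bottle ahead 0.036 right 0.0014 {'zmin': np.float64(0.033), 'green': np.float64(0.126), 'na': np.float64(0.02), 'b': np.float64(0.021)}
```

Bottle is at y ≈ 0.094, with no rail force yet. I creep on in small steps, watching for the force to rise.

Call:
{"op": "servo_tool", "data": {
  "series": [
    [[-0.4, 0.1, 0.35, 0], [-0.4, 0.1, 0.35, 0], [-0.4, 0.1, 0.35, 0], [-0.4, 0.1, 0.35, 0], [-0.4, 0.1, 0.35, 0], [0, 0, 0, 0], [0, 0, 0, 0], [0, 0, 0, 0], [0, 0, 0, 0], [0, 0, 0, 0]]
  ]
}}

```text
t: 28.08
eef_pos: [0.6806, 0.0811, -0.0041]
ee_rot: [-3.061, 0.759, -1.637]
force: [-0.2, -2.5, -0.4]
width: 0.0221
gripper_force: 1.1
```

Call:
{"op": "servo_tool", "data": {
  "series": [
    [[-0.4, 0.1, 0.35, 0], [-0.4, 0.1, 0.35, 0], [-0.4, 0.1, 0.35, 0], [-0.4, 0.1, 0.35, 0], [-0.4, 0.1, 0.35, 0], [0, 0, 0, 0], [0, 0, 0, 0], [0, 0, 0, 0], [0, 0, 0, 0], [0, 0, 0, 0]]
  ]
}}

```text
t: 28.92
eef_pos: [0.6807, 0.0823, -0.0042]
ee_rot: [-3.06, 0.757, -1.637]
force: [-0.1, -7.0, 0.8]
width: 0.0218
gripper_force: 3.6
```

The force rose to 7 N and the motion stalled, so the bottle is against the rail. I retreat.

Call:
{"op": "servo_tool", "data": {
  "series": [
    [[2.2, -0.4, -2, 0], [3.6, -0.6, -3.4, 0], [6, -1, -5.6, 0], [6, -1, -5.6, 0], [6, -1, -5.6, 0], [6, -1, -5.6, 0], [6, -1, -5.6, 0], [6, -1, -5.6, 0], [6, -1, -5.6, 0], [6, -1, -5.6, 0]]
  ]
}}

```text
t: 29.75
eef_pos: [0.6805, 0.0086, -0.0042]
ee_rot: [-3.061, 0.759, -1.637]
force: [0.1, -0.2, -0.1]
width: 0.0221
gripper_force: 0.0
```

Call:
{"op": "servo_tool", "data": {
  "series": [
    [[0, 0, -10, 0], [0, 0, -10, 0], [0, 0, -10, 0], [0, 0, -10, 0], [0, 0, -10, 0], [0, 0, -10, 0], [0, 0, -10, 0], [0, 0, -10, 0], [0, 0, 0, 0], [0, 0, 0, 0]]
  ]
}}

```text
t: 30.58
eef_pos: [0.6707, -0.0452, 0.0543]
ee_rot: [-3.06, 0.759, -1.637]
force: [0.5, -0.4, -0.1]
width: 0.0221
gripper_force: 0.0
```

Run:
```python
from look import *
look((.682,.098))
a=eyes.grab_frame("scene")[120:300,260:460];b=eyes.grab_frame("top")[110:290,220:420]
cv2.imwrite("pics/f.png",cv2.resize(np.hstack([a,b]),(800,360),interpolation=2)[:,:,::-1])
```

```text
t 30.58 p [ 0.6707 -0.0452  0.0543] F [ 0.5 -0.4 -0.1]
top [0.681  0.0973] 0.071
scene [0.6703 0.0848] 0.176
tips [ 0.6669 -0.0656  0.076 ]
face [0.066 0.998] bottle ahead 0.1568 right -0.0016 {'zmin': np.float64(0.091), 'green': np.float64(0.003), 'na': np.float64(0.144), 'b': np.float64(0.142)}
```

View pics/f.png

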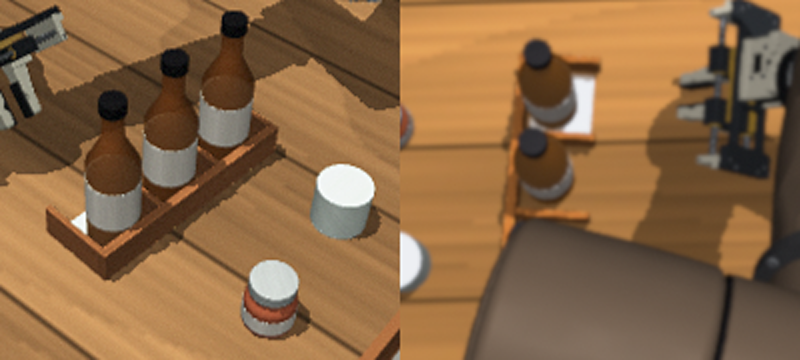

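The final picture shows the bottle upright in the free bay at (112,165), in line with its neighbours and against the rail. The hand is well clear at (30,60), so I hand in.

```bash
python3 -c "
from station import ticket
print(ticket.job_done())"
```

```text
the job is handed in; nothing more can be done
None
```

The bottle stands upright in the free bay against the back rail, the other bottles, jar and tin were never touched, the hand is clear, and I handed the job in at about 31 s; the call returned no verdict.

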